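# Check the spring of a watchmaker's tilt stand

## Robot

A 7-joint arm with a two-finger parallel gripper is mounted at the origin on the work surface. World frame = base frame: x ahead of the robot, y to its left, z up, the work surface at z = 0. Lengths are in m, angles in degrees, forces in N, time in s.
With the tool pointing down it reaches from about 0.425 to 0.875 m from the base axis. Payload 4.7 kg.
Tool frame: the origin (TCP) lies at the very end of the fingers, on their centre line; the grasp point (between the pads) lies 19 mm behind it; z points along the fingers, y is the line along which they close (so a half turn about z gives the same grasp; the last joint's range is limited). The gripper opens to 87 mm and grips with 3 to 60 N. Pads are 19 mm wide; open, the fingers measure 117 mm over their backs; the gripper's body (75 mm by 190 mm) begins 51 mm behind the grasp point.
Start: joints at [73.745, 18.392, -4.016, 83.108, 1.295, 78.541, -3.26], TCP at [0.191, -0.621, 0.223] pointing down, gripper open.
Joint ranges: [-163.93, 163.93], [-17.29, 119.83], [-79.2, 71.16], [3.27, 140.29], [-89.18, 269.18], [5.43, 117.66], [-154.24, 154.24]. Speed limits (degrees/s): [147.25, 147.25, 180, 180, 180, 180, 180].

## Interface

Orientations are given as [roll, pitch, yaw] about the fixed x, y, z axes, in that order (R = Rz(yaw) Ry(pitch) Rx(roll)).
In Python, from cell import telemetry, cams, env gives the robot as it stands.
- The arm moves only by the tool arm_command, never from a script. Its argument "series" is text: rows parted by semicolons, each of 5 numbers parted by spaces: the shift along the tool's x, y, z in mm, then the turn about the tool's z in rad, then the closure in counts, from 0 (fully open) to 255 (shut). A call has 1 to 20 rows; each row shifts and turns the commanded pose from where the row before left it, along the tool's axes as they then stand; what a row does not reach is not made up. A row lasts 1/12 s, in which the tool goes at most 41.7 mm and 7.16 degrees, less where a joint would pass 70% of its speed; a pose out of reach is approached as far as the arm can. A call is refused whole if a number of a shift passes 41.7 or a number of a turn 0.125, either way. A call with a gripper value outside its range is refused whole. The fingers move at their own pace and stop on an object; "squeeze" is the grip in N (left out, the last holds). Time passes only in rows, so rows that do not move let the fingers close. It gives the time, the measured TCP pose, the force, the opening and the grip force at its end, in the units of the state.
- telemetry.get_obs(): the state, without advancing time (a new reading comes with each control period).
- cams.read_camera(name): name is "scene" or "top" or "wrist"; returns the picture (400x640x3 uint8, blue, green, red); there is no depth.
- cams.calibration(name): a dict with "K" (3x3 intrinsics, pixels), "origin" and "rotation" of the camera in the world; the wrist camera has in their place "hand_eye" (4x4, takes a point from camera to tool coordinates, whose origin is the TCP and whose axes are the flange's). Camera axes: x right, y down, z forward; pixel columns grow to the right and rows downward; lengths in m; the calibration is good to about 2 mm. The wrist camera is an equidistant fisheye: a pixel r from the principal point sees the ray r / f radians off the axis. A picture is of the moment at which its call begins: read the wrist's pose just before it. calibration takes no time and is no camera call.
- env.sign_off(): hands the job in; it is judged then, once.
The state is a dict: "time_s": time; "qpos": joint angles; "joint_velocities": joint speeds; "effort": joint torques, N m; "tool_pos": TCP position; "tool_rot": TCP orientation; "force": force on the tool from outside, world axes, zero at the start; "wrist_torque": the same for the moment, N m; "grip_width": finger opening in m; "grasp_force": force on a finger pad.
Only numpy, scipy, OpenCV 4.12 (cv2) and the standard library are available. Lean on these libraries where they do the work, as an engineer would, in place of code of your own. Each camera call takes 0.05 s, during which the arm holds its last target. There are 200 camera calls.

## Task

Check the spring of the tilt stand: with the fingertips, press down the round black pad on the corner of its hinged plate until the pointer's needle stands over the brass marker on the scale, keep it there for about a second, and let go so that the plate springs back level; then do the same once more and leave the plate up. Do not run the needle on past the marker, do not touch the watch movement on the plate, and leave the tools lying around where they are.

Things in the scene. Friction and masses are not known exactly. Their poses are not given: they have to be found in the camera images.
- stand: Tilt stand screwed to the bench: grey base 150 (its x) x 200 (its y) x 12 mm, origin under its centre. On it an aluminium plate (110 x 120 x 6 mm) hinged along one edge, held level by a spring under its free side, carrying a watch movement; beside it a scale bar (10 mm wide, top at z = 158 mm) along the stand's x at y = +88 mm on two posts. Cannot move; its place and yaw vary.
- hinge (a point): Middle of the plate's hinge line, which is parallel to the stand's y: at x = +50, y = 0, z = 50 mm of the stand's frame. The plate reaches from here to x = -60 mm.
- plate (a joint): Tilt of the hinged plate, rad: 0 level (on its upper stop), growing as the pad is pressed down; hard stop at 0.40. It springs back to 0 when released. Pressing on the pad takes about 3 to 4 N to start and some 2 N more per 0.1 rad.
- pad_top (a point): Centre of the flat top of the round black press pad, 32 mm across, standing 12 mm proud of the plate at its free corner. Level, it is at x = -42, y = -42, z = 65 mm of the stand's frame: 92 mm from the hinge line horizontally, 15 mm above it. It swings about the hinge line, sinking 9 mm per 0.1 rad and shifting up to 3 mm along the stand's x.
- pointer_tip (a point): Point of the pointer's needle, over the middle of the scale bar. A thin dark rod rises 120 mm from the hinge line beside the plate and is bent over at the top into a needle crossing above the bar. It turns with the plate: level, it is at x = +50, y = +88, z = 170 mm of the stand's frame; at tilt a it has moved 120 mm * sin(a) towards the stand's -x.
- marker: The scale mark: a brass marker clamped astride the scale bar, 12 mm wide along the bar, its top just below the needle's path. Origin at the centre of its top; x axis parallel to the stand's x. It stands 16 to 32 mm towards the stand's -x from the needle's rest position (this varies) and cannot move.
- movement: Delicate watch movement clamped on the plate: brass and steel disc 46 mm across, 10 mm tall, origin under its centre on the plate, 80 mm from the pad. Must not be touched.
- loupe_a: Bystander: black eyepiece loupe, 36 mm across, 30 mm tall, standing beside the tilt stand. Origin under its middle.
- loupe_b: Bystander: second loupe, the same, on another side of the stand. Origin under its middle.
- screwdriver: Bystander: small screwdriver, 120 mm long, lying near the stand. Origin under its middle.
- tweezers: Bystander: steel tweezers, 120 mm long, lying flat. Origin under its middle.
- jar: Bystander: glass jar with steel lid, 48 mm across, 50 mm tall. Origin under its middle.
- caliper: Bystander: sliding caliper, 160 mm long, lying flat. Origin under its middle.
- vise: Bystander: small steel movement vise, 50 x 44 x 14 mm. Origin under its middle.

How it is judged:
By the outcome, as a careful person would: the job done as asked, in the order asked, and still so for the second after the job is handed in, with the robot touching nothing.
It also fails if it takes over 45 s, if anything falls off the work surface, if the arm or the gripper's body presses on something with over 40 N, if the wrist force passes 120 N, or if a joint passes its speed limit or range.

## Working session

There is one attempt and no reset: what is moved stays moved. The work goes in short steps, Python scripts to look and compute and a tool call to move; the robot and the scene stay as the last step left them, time stands still between calls to the robot, and variables do not carry over. Pictures are saved under pics/ and viewed, at most 10 in all, crops included, and the job is handed in when it is done.

Besides the shell and the picture viewer there is one more tool, called as name(argument=value, ...), one argument or row to a line, values as JSON. arm_command: Moves the arm, as the interface text tells. Its arguments: {"type":"object","properties":{"series":{"type":"string"},"squeeze":{"type":"number"}},"required":["series"]}

```bash
mkdir -p pics; ls; python3 - <<'E'
from cell import telemetry,cams
import cv2
o=telemetry.get_obs();print({k:o[k] for k in('time_s','tool_pos','tool_rot','force','grip_width')})
for n in('scene','top'):
    c=cams.calibration(n);print(n,c)
    cv2.imwrite(f'pics/{n}.png',cams.read_camera(n))
print(cams.calibration('wrist'))
E
```

```text
pics
{'time_s': 0.0, 'tool_pos': array([ 0.1905263 , -0.62088982,  0.22147817]), 'tool_rot': array([-1.79893048e+02,  4.61216938e-03,  1.70640378e+01]), 'force': array([-0.1276261, -0.3553484, -0.1881642]), 'grip_width': 0.08708391659911904}
scene {'K': array([[445.51486992,   0.        , 308.95972184],
       [  0.        , 445.51486992, 198.23114877],
       [  0.        ,   0.        ,   1.        ]]), 'origin': array([ 1.35902802, -0.19928506,  1.02252228]), 'rotation': array([-137.59724072,   -0.81426715,   75.36730945])}
top {'K': array([[391.65628803,   0.        , 326.76389931],
       [  0.        , 391.65628803, 204.99825218],
       [  0.        ,   0.        ,   1.        ]]), 'origin': array([3.01583239e-01, 6.90565554e-04, 1.27892583e+00]), 'rotation': array([-1.68280842e+02, -5.01046983e-02, -8.82829812e+01])}
{'K': array([[309.70691629,   0.        , 315.8712698 ],
       [  0.        , 309.70691629, 197.26960849],
       [  0.        ,   0.        ,   1.        ]]), 'hand_eye': array([[ 8.60990522e-04, -9.63345829e-01, -2.68261201e-01,
         7.31302173e-02],
       [ 9.99999583e-01,  9.10994983e-04, -6.19286522e-05,
         1.02106779e-03],
       [ 3.04043317e-04, -2.68261035e-01,  9.63346212e-01,
        -1.63642174e-01],
       [ 0.00000000e+00,  0.00000000e+00,  0.00000000e+00,
         1.00000000e+00]])}
```

View pics/scene.png

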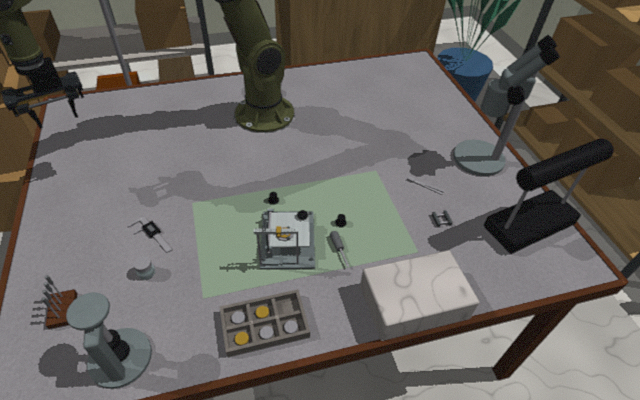

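View pics/top.png

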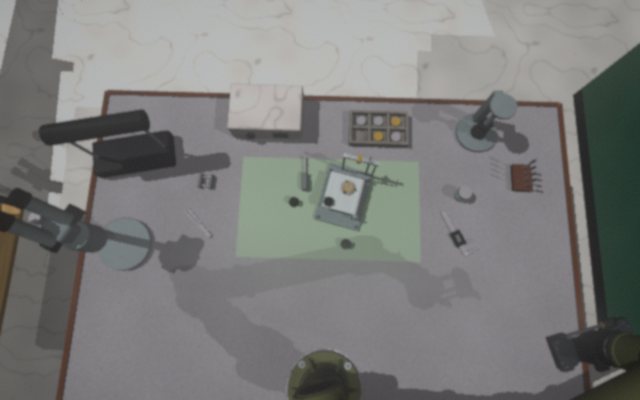

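The scene picture shows the stand on the green mat around (287,235), with the pad at (302,215). In the top picture it is around (345,195), with the pad at (329,202), the movement at (348,187) and the loupes at (294,202) and (346,244). Next I'll enlarge both views.

```bash
python3 - <<'E'
import cv2,numpy as np
a=cv2.imread('pics/scene.png')[180:290,200:360];b=cv2.imread('pics/top.png')[140:250,270:430]
a=cv2.resize(a,None,fx=5,fy=5,interpolation=cv2.INTER_CUBIC)
b=cv2.resize(b,None,fx=5,fy=5,interpolation=cv2.INTER_CUBIC)
cv2.imwrite('pics/c1.png',a);cv2.imwrite('pics/c2.png',b)
E
```

```text
(no output)
```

View pics/c1.png

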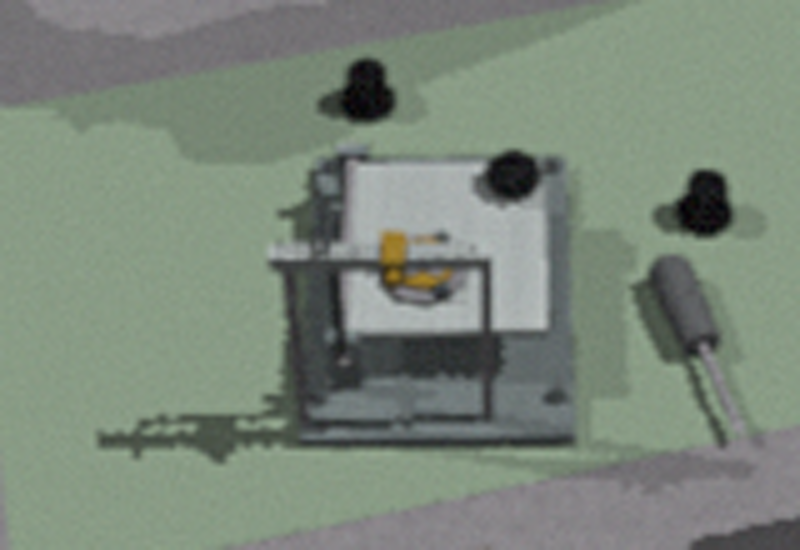

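View pics/c2.png

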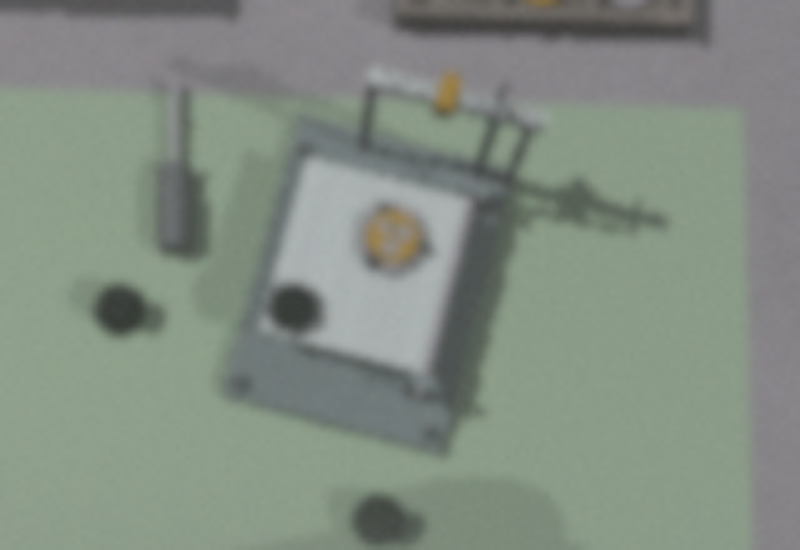

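```bash
cat > h.py <<'E'
import numpy as np
from scipy.spatial.transform import Rotation as R
from cell import cams,telemetry
def ray(n,u,v,obs=None):
    c=cams.calibration(n);K=c['K'];x=(u-K[0,2])/K[0,0];y=(v-K[1,2])/K[1,1]
    if n!='wrist': return np.array(c['origin']),R.from_euler('xyz',c['rotation'],degrees=True).apply([x,y,1])
    r=np.hypot(x,y);d=np.array([x/r*np.sin(r),y/r*np.sin(r),np.cos(r)]) if r else np.array([0,0,1.])
    T=np.array(c['hand_eye']);Rt=R.from_euler('xyz',obs['tool_rot'],degrees=True)
    return np.array(obs['tool_pos'])+Rt.apply(T[:3,3]),Rt.apply(T[:3,:3]@d)
def plane(n,u,v,z,obs=None):
    o,d=ray(n,u,v,obs);return o+d*(z-o[2])/d[2]
E
python3 - <<'E'
from h import *
np.set_printoptions(precision=4,suppress=True)
f=lambda u,u0:(u+.5)/5-.5+u0
T=lambda u,v,z:plane('top',f(u,270),f(v,140),z)
S=lambda u,v,z:plane('scene',f(u,200),f(v,180),z)
c=[T(311,155,.053),T(478,197,.053),T(430,375,.053),T(260,332,.053)]
print('plate',*c); 
for i in range(4): print(np.linalg.norm(c[i]-c[(i+1)%4]))
x=c[1]-c[0]+c[2]-c[3];yaw=np.arctan2(x[1],x[0]);print('yaw',np.degrees(yaw))
e=np.array([np.cos(yaw),np.sin(yaw)]);n=np.array([-e[1],e[0]])
m=np.mean(c,0)[:2]; O=m+.005*e; print('origin',O)
print('pad pred',O-.042*e-.042*n,'top',T(295,306,.065),'scene',S(512,168,.065))
for k,p in(('mk top',T(448,88,.168)),('mk sc',S(394,240,.168))):
    d=p[:2]-O;print(k,p,'stand',d@e,d@n)
for k,p in(('rodtip top',T(503,95,.17)),):
    d=p[:2]-O;print(k,p,'stand',d@e,d@n)
E
```

```text
plate [ 0.6706 -0.0057  0.053 ] [ 0.6456 -0.1147  0.053 ] [ 0.5274 -0.0854  0.053 ] [0.552  0.0236 0.053 ]
0.11183804357392158
0.12179009243254606
0.11175924621974268
0.12217560456012844
yaw -102.84013742580102
origin [ 0.5978 -0.0504]
pad pred [ 0.5662 -0.0001] top [0.5671 0.0018 0.065 ] scene [0.567  0.0013 0.065 ]
mk top [ 0.6799 -0.0854  0.168 ] stand 0.015854935494258718 0.08780980066758336
mk sc [ 0.6832 -0.0876  0.168 ] stand 0.0172525342762986 0.0915050472723089
rodtip top [ 0.6759 -0.1179  0.17  ] stand 0.048443412738288116 0.0910903847946081
```

arm_command(
  series="0 0 -25 0 255;0 0 -25 0 255;0 0 -25 0 255;0 0 -25 0 255;22.6 -20.2 0 0 255;22.6 -20.2 0 0 255;22.6 -20.2 0 0 255;22.6 -20.2 0 0 255;22.6 -20.2 0 0 255;22.6 -20.2 0 0 255;22.6 -20.2 0 0 255;22.6 -20.2 0 0 255;22.6 -20.2 0 0 255;22.6 -20.2 0 0 255;22.6 -20.2 0 0 255;22.6 -20.2 0 0 255",
  squeeze=10,
)

```text
time_s: 1.43
tool_pos: [0.3792, -0.3086, 0.3222]
tool_rot: [-180.0, 0.0, 17.1]
force: [0.6, 0.1, 0.5]
grip_width: 0.0009
grasp_force: 0.0
```

arm_command(
  series="22.6 -20.2 0 0 255;22.6 -20.2 0 0 255;22.6 -20.2 0 0 255;22.6 -20.2 0 0 255;22.6 -20.2 0 0 255;22.6 -20.2 0 0 255;22.6 -20.2 0 0 255;22.6 -20.2 0 0 255;22.6 -20.2 0 0 255;22.6 -20.2 0 0 255;22.6 -20.2 0 0 255;22.6 -20.2 0 0 255;0 0 0 0.104 255;0 0 0 0.104 255;0 0 0 0.104 255;0 0 0 0.104 255;0 0 0 0.104 255;0 0 0 0 255;0 0 0 0 255;0 0 0 0 255",
)

```text
time_s: 3.1
tool_pos: [0.5668, 0.0013, 0.3223]
tool_rot: [180.0, 0.0, -12.6]
force: [1.0, 0.5, 0.2]
grip_width: 0.0007
grasp_force: 0.0
```

```bash
python3 - <<'E'
from h import *
import cv2,pickle
o=telemetry.get_obs();print({k:o[k] for k in('time_s','tool_pos','tool_rot','force','grip_width','qpos')})
im=cams.read_camera('wrist');cv2.imwrite('pics/w1.png',im);pickle.dump(o,open('o1.pkl','wb'))
E
```

```text
{'time_s': 3.1, 'tool_pos': array([0.56683866, 0.0012542 , 0.32229587]), 'tool_rot': array([ 1.79992043e+02,  2.41692045e-02, -1.25786876e+01]), 'force': array([1.0456331 , 0.50772037, 0.18348092]), 'grip_width': 0.00073820284137222, 'qpos': array([  30.43277253,    9.24768234,  -37.71019336,   84.81430771,
          5.64439588,   87.881805  , -109.7058122 ])}
```

View pics/w1.png

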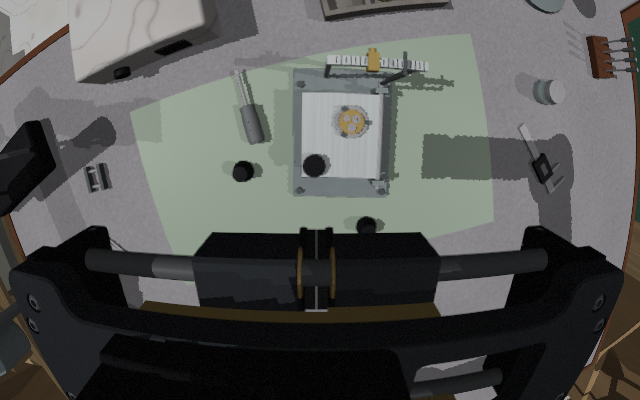

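The wrist picture shows the pad at (314,166), marker near (373,60), needle near (406,60) and movement at (352,122). Next I'll measure these points precisely.

```bash
python3 - <<'E'
from h import *
import cv2,pickle
np.set_printoptions(precision=4,suppress=True)
o=pickle.load(open('o1.pkl','rb'));im=cv2.imread('pics/w1.png')
hsv=cv2.cvtColor(im,cv2.COLOR_BGR2HSV)
def blob(m,x0,y0,x1,y1):
    s=m[y0:y1,x0:x1];v,u=np.nonzero(s);print(len(u),u.min()+x0,u.max()+x0,v.min()+y0,v.max()+y0);return u.mean()+x0,v.mean()+y0
br=(hsv[...,1]>130)&(hsv[...,0]>10)&(hsv[...,0]<30)
yaw=np.radians(-102.84);e=np.array([np.cos(yaw),np.sin(yaw)]);n=np.array([-e[1],e[0]]);O=np.array([.5978,-.0504])
p=blob(br,355,40,395,80);P=plane('wrist',*p,.165,o);print('marker',p,P,(P[:2]-O)@e,(P[:2]-O)@n)
q=blob(im.max(2)<60,298,150,330,182);Q=plane('wrist',*q,.063,o);print('pad',q,Q,(Q[:2]-O)@e,(Q[:2]-O)@n)
for uv in((406,53),(407,60),(406,68)):
    P=plane('wrist',*uv,.170,o);print('needle',uv,P,(P[:2]-O)@e,(P[:2]-O)@n)
cv2.imwrite('pics/w1c.png',cv2.resize(im[40:100,315:435],None,fx=6,fy=6,interpolation=cv2.INTER_CUBIC))
E
```

```text
34 366 377 49 71
marker (np.float64(370.94117647058823), np.float64(65.38235294117646)) [ 0.6763 -0.0821  0.165 ] 0.013450759757880501 0.08353529095978826
385 303 325 154 176
pad (np.float64(313.93506493506493), np.float64(165.5038961038961)) [0.5685 0.0026 0.063 ] -0.045134781251503275 -0.04034498539118483
needle (406, 53) [ 0.6831 -0.1208  0.17  ] 0.04968319898333415 0.09881293654042285
needle (407, 60) [ 0.6755 -0.1202  0.17  ] 0.05073967604092482 0.09130335485280648
needle (406, 68) [ 0.6673 -0.1172  0.17  ] 0.04965368976371462 0.08258427735007022
```

View pics/w1c.png

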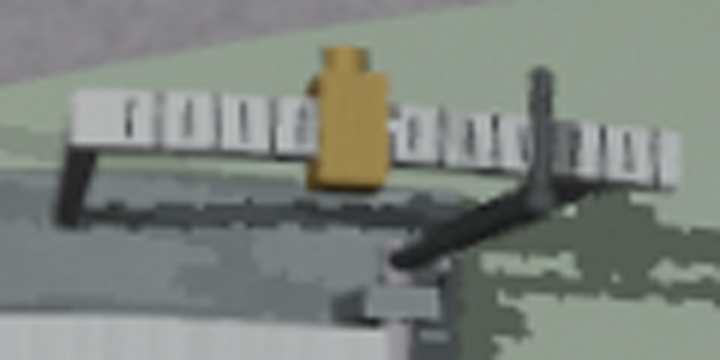

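```bash
python3 - <<'E'
from h import *
import pickle
o=pickle.load(open('o1.pkl','rb'))
yaw=np.radians(-102.84);e=np.array([np.cos(yaw),np.sin(yaw)]);n=np.array([-e[1],e[0]]);O=np.array([.5978,-.0504])
for k,u,v,z in(('mkC',374.1,59.5,.167),('mkL',368.5,59,.167),('mkR',379.7,60,.167),('nd',405.1,60,.17),('barL',327,59.5,.158),('barR',428.5,67,.158)):
    P=plane('wrist',u,v,z,o)[:2]-O;print(k,P@e*1e3,P@n*1e3)
from scipy.optimize import brentq
for d in(29,31,33):
    a=np.arcsin(d/120);print(d,a,92*np.sin(a)+15*(1-np.cos(a)), 92*(1-np.cos(a))-15*np.sin(a))
E
```

```text
mkC 16.385142380059527 89.7019279477339
mkL 10.543548219201002 89.89521911333159
mkR 22.265347226962763 89.5398658815883
nd 48.67166218229295 91.11540390278563
barL -31.599176007670433 89.39425413090113
barR 79.16086985639302 88.11340922020038
29 0.2440830614843182 22.677943438177657 -0.8980580236214859
31 0.261296575824219 24.275829044223997 -0.752137417648393
33 0.2785897023916506 25.87833660772794 -0.5778688059352874
```

arm_command(
  series="0 -6 30 0 255;0 0 30 0 255;0 0 30 0 255;0 0 30 0 255;0 0 30 0 255;0 0 30 0 255;0 0 30 0 255;0 0 30 0 255;0 0 8 0 255;0 0 0 0 255;0 0 0 0 255;0 0 0 0 255",
)

```text
time_s: 4.15
tool_pos: [0.57, 0.0072, 0.0767]
tool_rot: [-180.0, -0.2, -12.7]
force: [0.0, -0.7, -0.5]
grip_width: 0.0006
grasp_force: 0.0
```

```bash
python3 - <<'E'
from h import *
import cv2
o=telemetry.get_obs();print(o['tool_pos'],o['force'])
im=np.mean([cams.read_camera('scene') for _ in range(3)],0).astype('uint8');cv2.imwrite('pics/s0.png',im)
cv2.imwrite('pics/s0c.png',cv2.resize(im[195:275,235:335],None,fx=7,fy=7,interpolation=cv2.INTER_CUBIC))
E
```

```text
[0.56997493 0.00720596 0.0766851 ] [ 0.04156741 -0.71554472 -0.50232065]
```

View pics/s0c.png

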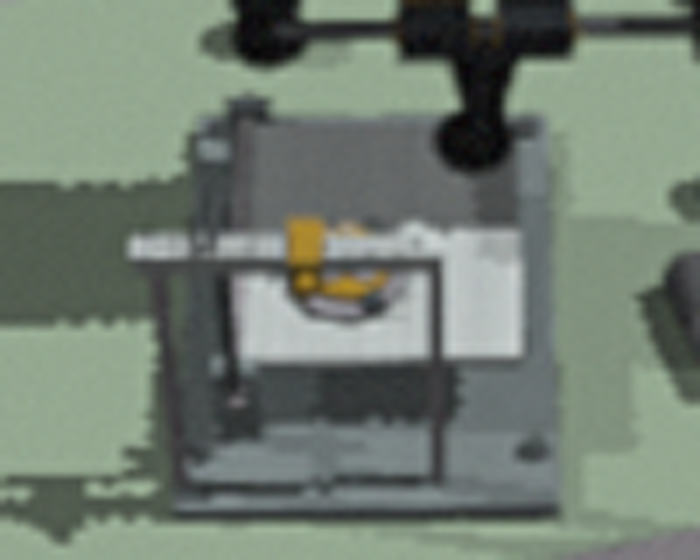

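The tip sits over the pad at (475,145). The needle crosses the bar at column 203 of the crop and the marker is at 305. The bar gives about 7 crop pixels per 2.5 mm, so I can track the needle here. Next I'll press part of the way.

arm_command(
  series="0 0 4 0 255;0 0 4 0 255;0 0 2 0 255;0 0 1 0 255;0 0 0 0 255;0 0 0 0 255",
)

```text
time_s: 4.8
tool_pos: [0.5685, 0.0072, 0.0638]
tool_rot: [-180.0, -0.0, -12.7]
force: [0.0, -0.4, 3.1]
grip_width: 0.0003
grasp_force: 1.6
```

arm_command(
  series="0 0 2 0 255;0 0 2 0 255;0 0 2 0 255;0 0 2 0 255;0 0 2 0 255;0 0 2 0 255;0 0 0 0 255;0 0 0 0 255",
)

```text
time_s: 5.47
tool_pos: [0.5687, 0.008, 0.0517]
tool_rot: [-179.9, -0.0, -12.7]
force: [0.2, 3.4, 4.9]
grip_width: 0.0009
grasp_force: 2.9
```

```bash
cat > look.py <<'E'
from h import *
import cv2,sys
o=telemetry.get_obs();print(o['time_s'],o['tool_pos'],o['force'])
im=np.mean([cams.read_camera('scene') for _ in range(2)],0).astype('uint8');cv2.imwrite(f'pics/{sys.argv[1]}.png',im)
for n in('s0',sys.argv[1]):
    g=cv2.imread(f'pics/{n}.png').max(2).astype(int);print(g[227:232,254:300])
E
python3 look.py s1
```

```text
5.4667 [0.56869476 0.00802247 0.05171571] [0.19650004 3.3986361  4.92034037]
[[ 93  88  87  95 101 100  99  89  72  81  75  74  76  68  88  90  93 104
  110 111 110 114 150 171 169 170 165 140 118 139 159 151 128  97  89  90
  101 119 153 187 194 171 142 130 111 125]
 [125 110 117 131 139 132 134 117  87 107  97  83 114 122 130 135 131 134
  143 143 145 130 146 168 170 172 170 164 166 160 163 173 167 146 137 133
  142 155 180 192 188 196 199 185 156 173]
 [182 168 167 172 175 157 164 152 104 119 112  98 160 177 178 177 164 161
  176 175 179 151 142 169 168 168 165 154 180 178 179 179 181 180 183 182
  183 180 184 179 159 185 205 204 196 195]
 [190 179 180 173 175 164 168 160 109  92  99 107 160 172 175 167 154 160
  178 177 183 151 143 169 169 168 157 145 180 179 178 178 181 174 174 180
  180 175 177 178 163 180 194 194 195 196]
 [167 160 164 175 175 159 159 141 101 101 119 118 147 145 146 145 136 144
  158 155 163 139 141 165 164 165 153 144 167 160 148 152 153 135 140 155
  153 139 140 153 151 154 153 152 176 192]]
[[ 93  89  87  93 100  98 102  91  83  83  83  85  82  79  88  92  
[... 188 characters left out ...]
0  93  96
   87  84 126 128 133 164 171 170 163 141 146 140 137 142 143 138 139 143
  144 138 137 142 145 161 171 170 155 114]
 [177 167 168 173 174 158 161 168 171 167 174 185 189 175 180 155 104 116
  105  93 161 151 137 165 167 169 166 154 177 179 180 179 182 177 181 181
  184 182 185 180 160 184 204 205 202 150]
 [190 178 180 173 174 164 167 170 175 160 161 165 170 170 172 150 100 115
  108  99 164 152 123 160 168 171 161 147 179 179 178 177 179 174 178 179
  178 172 178 178 164 181 196 199 201 165]
 [168 161 162 177 177 157 161 174 173 143 144 156 158 144 147 133  92 119
  108  97 148 139 124 157 162 164 151 143 167 159 148 150 151 135 139 152
  155 138 140 153 150 155 154 153 179 188]]
```

```bash
python3 - <<'E'
from h import *
yaw=np.radians(-102.84);e=np.array([np.cos(yaw),np.sin(yaw)]);n=np.array([-e[1],e[0]]);O=np.array([.5978,-.0504])
for k,u,v,z in(('rest',263.6,229.5,.17),('now',271.6,229.5,.168),('mkL',275.7,229.5,.162),('mkR',281.2,229.5,.162),('mkC z.167',278.5,227,.167),('bar',276,229.5,.158)):
    P=plane('scene',u,v,z)[:2]-O;print(k,P@e*1e3,P@n*1e3)
im=__import__('cv2').imread('pics/s1.png').astype(int)
print((im[222:236,270:288,2]-im[222:236,270:288,0]))
E
```

```text
rest 53.02325925649167 98.3022462106501
now 33.73976570787771 97.10399182874427
mkL 24.094845851181915 92.54353983207939
mkR 10.607389413943245 92.81373036810602
mkC z.167 17.10487939357067 88.8394883762673
bar 23.57948702172241 89.38475317797791
[[  0  -2  -3  -5  -5  -3  -2  -3  -1  -2  -3  -2  -5  -4  -7  -2  -3  -3]
 [  1  -2  -3  -6  -3  -3  -4  -3  -4  -5  -3   0  -2  -1  -5  -3  -3  -4]
 [ -4  -2  -4  -3  -2  -4  -5  -5  -7  -7  -3  -5  -4  -3  -4  -2  -3  -2]
 [ -2  -2  -5  -4  -3   0   7   8  10  12   8  -2  -7  -3  -6  -3  -4  -6]
 [  0  -1  -6  -6  -3   9  42  66  72  75  60  18  -2  -4  -2  -3  -2  -2]
 [ -2  -3  -5  -5  -6   8  64 113 125 122 105  39  -4  -6  -3  -3  -3  -3]
 [ -4  -3  -6  -7  -9   0  65 118 119 127 102  31  -8  -6  -6  -3  -5  -5]
 [ -3  -5  -5  -6 -10  -4  70 120 121 119  95  25 -10  -6  -5  -5  -7  -7]
 [ -2  -5  -3  -6  -9  -7  62 117 122 119  90  19 -11  -8  -6  -4  -5  -6]
 [ -2  -3  -5  -4  -8  -4  60 111 112 114  86  15  -8  -7  -7  -6  -7  -5]
 [ -2  -2  -1  -2  -5   7  58  89  90  93  60  11  -5  -2  -4  -2  -5  -4]
 [ -3  -2  -1  -3  -4  -1  22  46  57  62  36   7   3   1   2  15   9   4]
 [  0   0  -5  -5  -5  -1  18  65  96  87  38  -1   1   0  11  33  18  17]
 [ -2  -1  -4  -4  -9  -3  19  82 108  95  53   3  -3   4  26  33  10  17]]
```

arm_command(
  series="0 0 2 0 255;0 0 2 0 255;0 0 2 0 255;0 0 0 0 255;0 0 0 0 255",
)

```text
time_s: 5.98
tool_pos: [0.5687, 0.0079, 0.0459]
tool_rot: [-179.9, -0.0, -12.7]
force: [0.5, 2.7, 6.5]
grip_width: 0.0002
grasp_force: 3.5
```

```bash
cat > look2.py <<'E'
from h import *
import cv2,sys
o=telemetry.get_obs();print(o['time_s'],o['tool_pos'],o['force'])
im=np.mean([cams.read_camera('scene') for _ in range(2)],0).astype('uint8');cv2.imwrite(f'pics/{sys.argv[1]}.png',im)
print(np.arange(270,286));print(im.max(2)[225:234,270:286])
E
python3 look2.py s2
```

```text
5.9833 [0.56873061 0.00791855 0.04589264] [0.45978866 2.69464022 6.47116603]
[270 271 272 273 274 275 276 277 278 279 280 281 282 283 284 285]
[[ 79  90  99  99  85  58  78  99 101 100 101  98  95  95  97  94]
 [ 80  89  99  97  75  58  79 116 129 135 134 107  97  92  97  93]
 [ 90  99 109  95  66  59  89 128 150 160 162 124 103 102  99 105]
 [141 138 141 119  81  80  87 128 147 162 164 140 139 136 136 141]
 [190 176 164 138 117 112  85 132 147 157 162 154 179 178 180 179]
 [179 174 149 118 142 138  96 140 155 160 154 145 180 180 175 178]
 [158 158 154 132  98  89 103 136 142 154 150 143 166 161 148 151]
 [ 78  82  76  79  73  84 112 120 112 121 109  87  86  81  76  77]
 [ 93  94  73  69  88  86  67  73  90  86  74  81  87  86  87  92]]
```

```bash
python3 - <<'E'
from h import *
yaw=np.radians(-102.84);e=np.array([np.cos(yaw),np.sin(yaw)]);n=np.array([-e[1],e[0]]);O=np.array([.5978,-.0504])
for k,u,v,z in(('n',274.9,226.5,.1665),('n',276.1,229.5,.1665),('rest',264.9,229.5,.17),('mkL',275.8,228,.165),('mkR',280.9,228,.165)):
    P=plane('scene',u,v,z)[:2]-O;print(k,P@e*1e3,P@n*1e3)
# project stand points
c=cams.calibration('scene')
def proj(x,y,z):
    w=np.r_[O+x*e+y*n,z];q=c['K']@R.from_euler('xyz',c['rotation'],degrees=True).inv().apply(w-c['origin']);return q[:2]/q[2]
for x in(50,24,18):
  for y in(78,88,98): print(x,y,proj(x/1e3,y/1e3,.17 if x==50 else .166))
a=__import__('cv2').imread('pics/s0.png').max(2);print(a[222:234,258:270])
E
```

```text
n 25.98378394563507 86.69122230932054
n 22.86773870614489 96.13337166890103
rest 49.868586349977555 98.3654429125314
mkL 23.77107926555164 90.24220164884524
mkR 11.272174752844005 90.49161708826082
50 78 [265.1388511  223.00210166]
50 88 [264.99588172 226.17272765]
50 98 [264.8511343  229.38278515]
24 78 [275.7841505  223.86656375]
24 88 [275.70723353 227.03157307]
24 98 [275.62936331 230.23580738]
18 78 [278.21668088 223.82931625]
18 88 [278.15475538 226.99354801]
18 98 [278.09206255 230.1969883 ]
[[ 91  91  93  92  89  78  68  73  75  72  84  89]
 [ 92  92  94  94  89  79  65  75  80  72  88  91]
 [ 94  92  95  92  87  77  63  76  72  64  85  88]
 [ 95  94  93  92  82  74  66  78  70  63  84  90]
 [ 92  91  91  81  69  74  65  77  65  58  82  85]
 [101 100  99  89  72  81  75  74  76  68  88  90]
 [139 132 134 117  87 107  97  83 114 122 130 135]
 [175 157 164 152 104 119 112  98 160 177 178 177]
 [175 164 168 160 109  92  99 107 160 172 175 167]
 [175 159 159 141 101 101 119 118 147 145 146 145]
 [ 84  82  82  80  74  76  78  76  83  76  79  77]
 [ 70  72  76  76  72  76  75  72  68  67  78  84]]
```

arm_command(
  series="0 0 1.5 0 255;0 0 1.5 0 255;0 0 1 0 255;0 0 0 0 255;0 0 0 0 255",
)

```text
time_s: 6.5
tool_pos: [0.5687, 0.0077, 0.042]
tool_rot: [-180.0, -0.0, -12.7]
force: [-0.7, 1.7, 6.6]
grip_width: 0.0006
grasp_force: 3.8
```

```bash
python3 look2.py s3; python3 -c "
import cv2
cv2.imwrite('pics/s3c.png',cv2.resize(cv2.imread('pics/s3.png')[205:250,250:320],None,fx=10,fy=10,interpolation=cv2.INTER_CUBIC))"
```

```text
6.5 [0.56866186 0.00766732 0.0419786 ] [-0.7432154   1.68740952  6.61160567]
[270 271 272 273 274 275 276 277 278 279 280 281 282 283 284 285]
[[ 79  87  95  94  96 100  92  63  77  92  93  94  96  94  95  93]
 [ 76  85  94  98  97 105  98  73  78 111 123 103  98  90  93  94]
 [ 89  95 101 103 107 110  99  83  87 128 141 115 105  98  95 102]
 [139 134 139 137 142 122  95  78  89 134 144 126 137 135 139 138]
 [189 174 176 173 182 154  97  77  89 129 147 139 173 177 181 178]
 [179 173 177 176 182 154  95  78  92 129 143 139 180 180 178 175]
 [158 154 159 156 162 141  93  76  97 133 137 141 166 160 149 150]
 [ 78  78  77  79  82  86  82  74 104 120 102  84  84  81  79  81]
 [ 92  97  97  82  65  69  67  68  89  86  72  81  92  88  88  84]]
```

View pics/s3c.png

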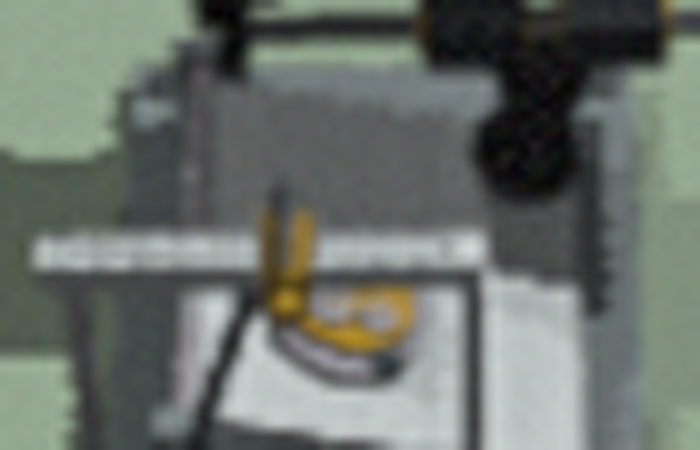

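The needle now crosses the marker at crop column 280, slightly left of its middle (290). About 2.5 mm remains, so I'll add 1.4 mm of press and hold.

arm_command(
  series="0 0 0.7 0 255;0 0 0.7 0 255;0 0 0 0 255;0 0 0 0 255;0 0 0 0 255;0 0 0 0 255",
)

```text
time_s: 7.1
tool_pos: [0.5687, 0.0075, 0.0407]
tool_rot: [-180.0, -0.0, -12.7]
force: [-1.1, 1.8, 7.4]
grip_width: 0.0004
grasp_force: 3.9
```

```bash
python3 look2.py s4
```

```text
7.1 [0.56865128 0.00752472 0.04066579] [-1.09940519  1.75292297  7.42501346]
[270 271 272 273 274 275 276 277 278 279 280 281 282 283 284 285]
[[ 79  89  96  97  97 101 104  84  63  71  89  98  95  90  95  94]
 [ 77  85  95  96  96 102 119 101  70  85 106 102  93  94  93  93]
 [ 90  94 105 102 105 107 118 106  80  84 118 116 103 100 101 102]
 [137 134 138 140 141 128 147 136  85  90 129 126 136 136 137 138]
 [190 174 176 173 178 151 145 137  82  94 133 139 168 172 180 179]
 [177 177 178 175 182 153 144 137  79  96 131 142 163 166 176 178]
 [158 155 156 157 163 139 141 129  78  95 120 138 154 146 146 151]
 [ 80  77  78  79  85  87 112 108  75  92  98  81  84  78  78  83]
 [ 91  94  95  90  72  65  67  72  86  87  74  85  86  89  78  73]]
```

arm_command(
  series="0 0 0 0 255;0 0 0 0 255;0 0 0 0 255;0 0 0 0 255;0 0 0 0 255;0 0 0 0 255;0 0 0 0 255;0 0 0 0 255;0 0 -4 0 255;0 0 -6 0 255;0 0 -8 0 255;0 0 -8 0 255;0 0 -8 0 255;0 0 -4 0 255;0 0 0 0 255;0 0 0 0 255;0 0 0 0 255;0 0 0 0 255",
)

```text
time_s: 8.7
tool_pos: [0.5677, 0.0068, 0.0774]
tool_rot: [180.0, 0.1, -12.7]
force: [-0.4, -0.1, 0.2]
grip_width: 0.0006
grasp_force: 0.0
```

```bash
python3 look2.py s5; python3 -c "
import cv2
g=cv2.imread('pics/s5.png').max(2);print(g[226:232,258:270])"
```

```text
8.7 [0.56770149 0.00682848 0.07742902] [-0.43136772 -0.09167506  0.21201031]
[270 271 272 273 274 275 276 277 278 279 280 281 282 283 284 285]
[[ 88 100 106 107 106 108 109 112 111 108 106 100 104 103 103 102]
 [ 86 101 104 104 103 113 134 147 148 147 143 121 116 121 120 120]
 [ 94 104 111 112 112 115 149 171 169 171 170 150 151 155 159 162]
 [131 133 142 143 146 130 147 169 170 170 172 163 167 162 161 172]
 [163 158 177 176 180 149 145 167 167 167 166 153 178 178 179 177]
 [153 160 177 177 183 153 143 170 169 169 160 147 180 180 174 178]
 [137 143 158 155 162 137 139 163 164 164 154 142 167 158 146 153]
 [ 73  75  80  76  78  84 115 129 128 130 109  85  85  81  80  81]
 [ 88  94  95  85  77  68  63  70  91  85  74  79  91  80  78  80]]
[[ 94  90  91  81  72  71  68  75  71  58  81  86]
 [ 99 101 105  89  76  80  76  77  76  71  85  93]
 [138 131 133 117  86 108  97  82 112 121 132 133]
 [174 159 165 152 101 122 111  99 161 177 177 176]
 [176 165 170 160 107  92 101 110 161 170 175 167]
 [176 160 157 141 102  99 118 118 148 142 147 147]]
```

The plate is level again. Next comes the second press to the same commanded depth, stopping just short to check.

arm_command(
  series="0 0 5 0 255;0 0 5 0 255;0 0 3 0 255;0 0 3 0 255;0 0 3 0 255;0 0 3 0 255;0 0 3 0 255;0 0 3 0 255;0 0 3 0 255;0 0 2 0 255;0 0 2 0 255;0 0 1 0 255;0 0 1 0 255;0 0 0.5 0 255;0 0 0 0 255;0 0 0 0 255;0 0 0 0 255",
)

```text
time_s: 10.22
tool_pos: [0.5683, 0.0077, 0.0412]
tool_rot: [-180.0, 0.0, -12.7]
force: [-2.9, 2.3, 7.1]
grip_width: 0.0005
grasp_force: 3.8
```

```bash
python3 look2.py s6
```

```text
10.2167 [0.56828116 0.00771977 0.04115941] [-2.92934858  2.28710671  7.0807381 ]
[270 271 272 273 274 275 276 277 278 279 280 281 282 283 284 285]
[[ 76  89  97  95 100  98  97  71  68  73  84  97  93  97  96  95]
 [ 75  85  95  97  97 103 104  78  74  89 106 101  94  94  95  91]
 [ 89  95  99 101 102 108 118 101  77 109 129 120 100 102 102  99]
 [141 135 137 138 143 129 135 118  83 107 135 128 137 133 137 139]
 [188 172 177 175 182 152 100  82  71 105 138 143 171 172 180 179]
 [179 176 176 175 182 154 112  97  72 102 133 140 168 169 176 176]
 [155 154 156 154 159 140 141 126  86 106 127 140 166 158 147 152]
 [ 78  78  79  78  82  87 118 105  91 103  98  82  82  82  77  81]
 [ 90  98  96  85  73  65  69  69  90  85  76  81  88  89  82  79]]
```

The needle is over the marker again (columns 277.5–278.5). I'll hold for a second, then release and lift clear.

arm_command(
  series="0 0 0.3 0 255;0 0 0 0 255;0 0 0 0 255;0 0 0 0 255;0 0 0 0 255;0 0 0 0 255;0 0 0 0 255;0 0 0 0 255;0 0 0 0 255;0 0 0 0 255;0 0 -4 0 255;0 0 -6 0 255;0 0 -8 0 255;0 0 -8 0 255;0 0 -8 0 255;0 0 -20 0 255;0 0 -20 0 255;0 0 -20 0 255;0 0 0 0 255;0 0 0 0 255",
)

```text
time_s: 11.98
tool_pos: [0.5691, 0.0063, 0.1354]
tool_rot: [180.0, -0.2, -12.8]
force: [-0.5, -1.0, -0.2]
grip_width: 0.0006
grasp_force: 0.0
```

```bash
python3 look2.py s7; python3 -c "
import cv2
g=cv2.imread('pics/s7.png').max(2);print(g[226:232,258:270])"
```

```text
11.9833 [0.56913585 0.00634738 0.13535456] [-0.46640499 -0.98418681 -0.15356777]
[270 271 272 273 274 275 276 277 278 279 280 281 282 283 284 285]
[[ 91 101 109 106 106 107 107 111 110 111 106 103 103 103 104 103]
 [ 87  97 106 105 105 111 134 146 148 147 140 120 120 117 116 107]
 [ 94 103 109 113 112 115 152 170 171 173 171 153 151 157 148 139]
 [130 134 143 142 148 131 149 171 169 171 172 164 168 163 162 172]
 [166 160 178 174 181 151 139 170 167 170 166 153 179 177 179 179]
 [153 161 177 178 182 154 143 171 168 172 160 146 182 179 176 178]
 [138 142 159 157 162 139 142 167 164 164 154 145 169 161 149 153]
 [ 75  76  78  78  78  85 112 129 128 128 111  86  87  80  83  79]
 [ 90  96  93  83  77  69  65  71  90  82  71  82  90  82  77  80]]
[[ 94  92  93  83  71  75  67  75  69  56  81  84]
 [100 101 100  88  74  80  74  75  79  68  86  93]
 [138 133 133 118  86 107  97  83 114 122 132 134]
 [175 158 165 152 101 120 112  98 160 176 178 177]
 [176 165 170 158 109  94 102 109 161 172 173 168]
 [177 159 161 140 101 100 120 119 145 145 147 145]]
```

The needle is back at rest and the arm is clear, so I'm handing the job in.

```bash
python3 -c "
from cell import env
print(env.sign_off())"
```

```text
the job is handed in; nothing more can be done
None
```

I pressed the pad down twice until the needle stood over the brass marker, held it about a second each time, and let the plate spring back level; the job is handed in with the arm clear of the stand.

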